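# Load a slide carrier into the slide scanner

## Robot

A 6-joint arm with a two-finger parallel gripper is mounted at the origin on the work surface. World frame = base frame: x ahead of the robot, y to its left, z up, the work surface at z = 0. Lengths are in m, angles in rad, forces in N, time in s.
With the tool pointing down it reaches from about 0.35 to 0.975 m from the base axis. Payload 4.9 kg.
Tool frame: the origin (TCP) lies midway between the tips of the shut fingers; the grasp point (between the pads) lies 19 mm behind it; z points along the fingers, y is the line along which they close (so a half turn about z gives the same grasp; the last joint's range is limited). The gripper opens to 85 mm and grips with 20 to 120 N. Pads are 22 mm wide; open, the fingers measure 114 mm over their backs; the gripper's body (76 mm by 85 mm) begins 54 mm behind the grasp point. The pads swing forward as they close: fully open they stand 13 mm farther back than shut.
Start: joints at [1.048, 0.053, 1.613, -0, 1.476, -0.119], TCP at [0.246, 0.575, 0.231] pointing down, gripper open.
Joint ranges: [-3.01, 3.01], [-1.01, 2.22], [0.06, 2.58], [-1.02, 4.17], [0.09, 2.62], [-3.14, 3.14]. Speed limits (rad/s): [2.57, 2.57, 3.14, 3.14, 3.14, 3.14].

## Interface

Orientations are given as a rotation vector (axis times angle).
In Python, from station import ctrl, optics, job gives the robot as it stands.
- The arm moves only by the shell command python3 -m jog 'ROWS' [OPENING] [FORCE]. ROWS is JSON, a list of rows, each a list of 2 entries, a list of its own where there are three numbers: the shift along the tool's x, y, z in m, then the turn, a rotation vector about the tool's x, y, z in rad. A call has 1 to 5 rows; each row is the pose to reach, as a shift and turn from the pose commanded when the call began, along the tool's axes at that moment; what a row does not reach only later rows make up. A row lasts 1/10 s, in which the tool goes at most 50 mm and 8.59 degrees, less where a joint would pass 70% of its speed; a pose out of reach is approached as far as the arm can. A call with a gripper value outside its range is refused whole. OPENING is the opening, from 0 (shut) to 1 (fully open), set as the call begins (- or left out, the last holds). The fingers move at their own pace and stop on an object; FORCE is the grip in N (left out, the last holds). Time passes only in rows, so rows that repeat a pose let the fingers close. It gives the time, the measured TCP pose, the force, the opening and the grip force at its end, in the units of the state.
- ctrl.get_obs(): the state, without advancing time (a new reading comes with each control period).
- optics.get_image(name): name is "scene" or "top" or "wrist"; returns a dict with "image" (420x560x3 uint8, blue, green, red), "fx", "fy", "cx", "cy" (pixels), "rvec" (rotation vector, rad) and "tvec" (3), from world to camera coordinates, as OpenCV has them; the wrist camera has in their place "mount" (4x4, takes a point from camera to tool coordinates, whose origin is the TCP and whose axes are the flange's). Camera axes: x right, y down, z forward; pixel columns grow to the right and rows downward; lengths in m; the calibration is good to about 2 mm. A picture is of the moment at which its call begins: read the wrist's pose just before it. There is no depth.
- job.finish_job(): hands the job in; it is judged then, once.
The state is a dict: "t": time; "q": joint angles; "dq": joint speeds; "effort": joint torques, N m; "tool_pos": TCP position; "tool_rot": TCP orientation; "contact_force": force on the tool from outside, world axes, zero at the start; "wrist_torque": the same for the moment, N m; "opening": finger opening in m; "grip_force": force on a finger pad.
Only numpy, scipy, OpenCV 4.12 (cv2) and the standard library are available. Lean on these libraries where they do the work, as an engineer would, in place of code of your own. Each camera call takes 0.05 s, during which the arm holds its last target. There are 200 camera calls.

## Task

Load the slide carrier with the blue tab into the slide scanner: slide it flat, glass end first, into the slot under the hood until it is fully home, and let go of it. Then press the green start button on the scanner, and leave the other carrier and the things around it where they are.

Things in the scene. Friction and masses are not known exactly. Their poses are not given: they have to be found in the camera images.
- carrier_blue: The slide carrier to load. Grey plate 135 x 60 x 6 mm lying flat, two glass slides on its front part; blue upright tab, 34 long (x), 10 thick (y), top 46 above the underside. Origin: on the underside, below the tab's centre. +x points to the glass (leading) end, whose edge is 112 ahead; the plate ends 23 behind. +z up. Loose, 85 to 170 g.
- blue_lead (a point): Middle of the blue carrier's leading (glass end) edge, on the underside, 112 mm ahead of the carrier's origin along its +x.
- carrier_yellow: Bystander: a second loose carrier, same shape, sizes and axes as the blue one, but with a yellow tab.
- scanner: White desktop slide scanner, fixed. Origin: on the bench under the middle of the slot mouth; +x points into the machine (direction of insertion), +z up. The hood over the slot (x 0 to 100 mm) is 240 wide, its top 52 above the bench; behind it (x 100 to 320 mm) the main housing is 240 wide, 150 high.
- slot_mouth (a point): Middle of the slot mouth, on the slot floor, 16 mm above the bench. Slot 65 wide, 10 high, 75 deep to a solid stop. A flat red loading tongue, 110 wide, level with the slot floor, reaches 65 out in front of the mouth. On it two grey lead-in guides, 6 high, narrow from about 84 apart (31 in front of the mouth) to 65 at the mouth.
- slot_stop (a point): Middle of the solid stop at the end of the slot, on the slot floor, 75 mm behind the mouth. The leading edge of a carrier fully home touches it; its tab centre is then 37 mm in front of the mouth.
- start_top (a point): Centre of the top face of the round green start button (diameter 28 mm) on the hood, at x = 45, y = 85 mm in the scanner's frame. It is pressed straight down.
- start (a joint): Travel of the start button in m: 0 released, 0.006 fully down; a spring returns it, fully down takes about 5 N. It counts as pressed beyond 0.004.
- stain_bottle: Bystander: small amber bottle with black cap, diameter 40, height 85 mm, upright. Origin: centre of its underside.
- kit_box: Bystander: blue box, 90 x 130 x 50 mm. Origin: centre of its underside.
- tube_rack: Bystander: white rack of capped sample tubes, 70 x 150 mm, 96 high. Origin: centre of its underside.
There are look-alikes about, which are no part of the job. What is shaped like the carrier_blue but red is not meant.

How it is judged:
By the outcome, as a careful person would: the job done as asked, in the order asked, and still so for the second after the job is handed in, with the robot touching nothing.
It also fails if it takes over 50 s, if anything falls off the work surface, if the arm or the gripper's body presses on something with over 40 N, if the wrist force passes 120 N, or if a joint passes its speed limit or range.

## Working session

There is one attempt and no reset: what is moved stays moved. The work goes in short steps, Python scripts to look and compute and a shell command to move; the robot and the scene stay as the last step left them, time stands still between calls to the robot, and variables do not carry over. Pictures are saved under pics/ and viewed, at most 10 in all, crops included, and the job is handed in when it is done.

```bash
mkdir -p pics; cat > h.py <<'E'
from station import ctrl, optics, job
import numpy as np, cv2
from scipy.spatial.transform import Rotation as R
def snap(name,fn):
    o=ctrl.get_obs(); d=optics.get_image(name); cv2.imwrite('pics/'+fn,d['image']); 
    return o,d
def cam(o,d):
    if 'mount' in d:
        T=np.eye(4);T[:3,:3]=R.from_rotvec(o['tool_rot']).as_matrix();T[:3,3]=o['tool_pos'];M=T@np.array(d['mount']);return M[:3,:3],M[:3,3]
    Rm=R.from_rotvec(np.ravel(d['rvec'])).as_matrix();return Rm.T,-Rm.T@np.ravel(d['tvec'])
def ray(o,d,u,v,z):
    A,c=cam(o,d);r=A@np.array([(u-d['cx'])/d['fx'],(v-d['cy'])/d['fy'],1]);return c+r*(z-c[2])/r[2]
def totool(o,v): return R.from_rotvec(o['tool_rot']).as_matrix().T@np.array(v)
E
python3 - <<'E'
from h import *
import pickle
o,d=snap('top','top1.png');o2,d2=snap('scene','scene1.png')
pickle.dump((o,d,o2,d2),open('p1.pkl','wb'))
print(o, {k:v for k,v in d.items() if k!='image'})
E
```

```text
{'t': 0.0, 'q': array([ 1.04801063e+00,  5.34164017e-02,  1.61427212e+00,  1.85098857e-05,
        1.47600204e+00, -1.18985009e-01]), 'dq': array([ 0.00105729,  0.00177968,  0.0013231 , -0.00064967, -0.0003123 ,
       -0.00069673]), 'effort': array([-2.20316535e-03, -3.93696213e+01, -3.70168412e+01, -3.82693006e-04,
        7.21089717e-03, -1.00877054e-05]), 'tool_pos': array([0.24525007, 0.57420399, 0.23003917]), 'tool_rot': array([-0.62985429, -3.07711087,  0.00311737]), 'contact_force': array([ 0.15239198,  0.07251755, -0.23429107]), 'wrist_torque': array([0.02201149, 0.01739137, 0.01239214]), 'grip_force': 0.0, 'opening': 0.08514715251932778} {'fx': 472.65548180102667, 'fy': 472.65548180102667, 'cx': 284.4324457013669, 'cy': 205.19597538321833, 'rvec': array([ 2.16269284, -2.22142815,  0.08420612]), 'tvec': array([0.16078906, 0.52889735, 1.07458178])}
```

View pics/top1.png

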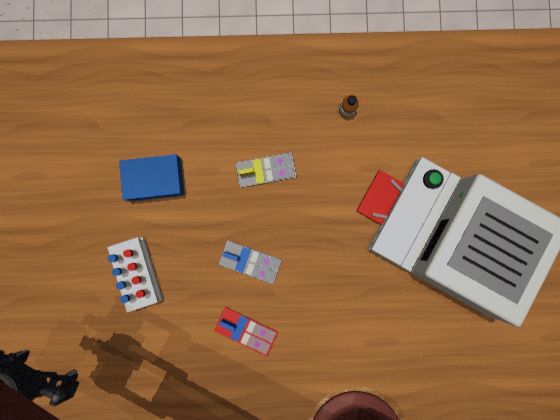

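View pics/scene1.png

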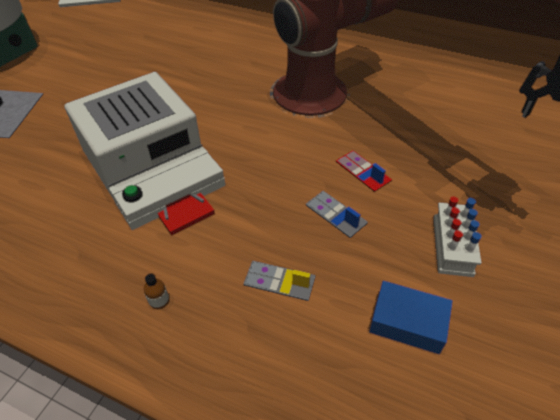

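Three carrier-like things appear in the top view:
- grey plate with a blue tab at (250,262)
- red plate with a blue tab at (246,331), the look-alike
- grey plate with a yellow tab at (266,170)

Grey with a blue tab fits, so (250,262) is the one. The scanner is at (405,215) to (490,250), with its tongue at (382,198) and the button at (433,179). I'll confirm with an enlarged crop.

```bash
python3 - <<'E'
from h import *
import pickle
o,d,o2,d2=pickle.load(open('p1.pkl','rb'))
im=d['image']
a=cv2.resize(im[225:365,205:295],None,fx=4,fy=4,interpolation=cv2.INTER_CUBIC)
b=cv2.resize(im[155:275,350:455],None,fx=4,fy=4,interpolation=cv2.INTER_CUBIC)
c=np.zeros((560,790,3),np.uint8);c[:a.shape[0],:360]=a;c[:480,365:785]=b;cv2.imwrite('pics/crop1.png',c)
for n,(u,v,z) in dict(car=(250,262,.006),yel=(266,170,.006),red=(246,331,.006),btn=(433,179,.055)).items(): print(n,ray(o,d,u,v,z).round(3))
E
```

```text
car [0.404 0.23  0.006]
yel [0.618 0.187 0.006]
red [0.247 0.242 0.006]
btn [ 0.581 -0.188  0.055]
```

View pics/crop1.png

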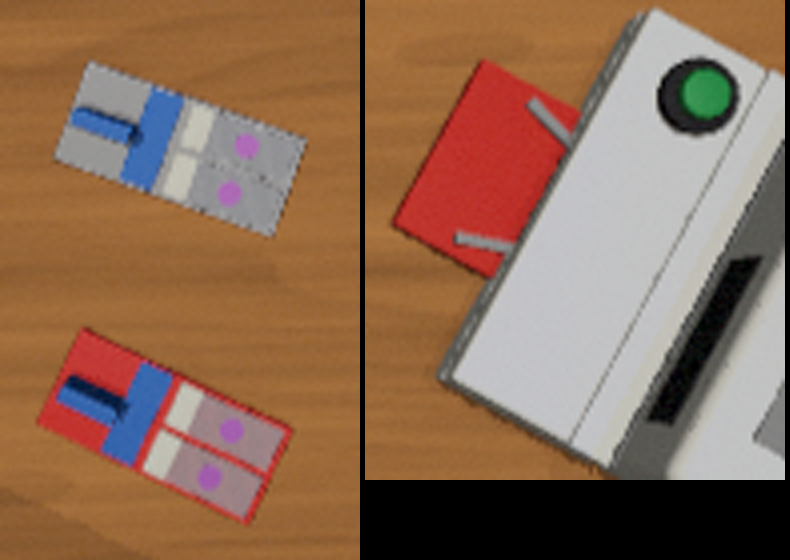

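The crop confirms it: the upper carrier (grey plate, blue tab) is the one to load, and the lower one has a red plate. Next I'll compute the poses.

```bash
cat >> h.py <<'E'
def fit(P,W): # 2D rigid: model P -> world W ; returns angle,t,resid
    P=np.array(P,float);W=np.array(W)[:,:2];p=P-P.mean(0);w=W-W.mean(0)
    a=np.arctan2((p[:,0]*w[:,1]-p[:,1]*w[:,0]).sum(),(p*w).sum());c,s=np.cos(a),np.sin(a);M=np.array([[c,-s],[s,c]])
    t=W.mean(0)-M@P.mean(0);return a,t,np.linalg.norm(W-(P@M.T+t),axis=1)
E
python3 - <<'E'
from h import *
import pickle
o,d,*_=pickle.load(open('p1.pkl','rb'))
f=lambda x,y,z:ray(o,d,x/4+205-.4,y/4+225-.4,z)
g=lambda x,y,z:ray(o,d,(x-365)/4+350-.4,y/4+155-.4,z)
W=[f(92,62,.006),f(306,140,.006),f(274,236,.006),f(55,159,.006)]
a,t,r=fit([(-.023,.03),(.112,.03),(.112,-.03),(-.023,-.03)],W);print('car',np.degrees(a),t.round(4),r.round(4))
W=[g(485,60,.016),g(393,223,.016),g(652,10,.052),g(445,377,.052),g(707,93,.058)]
a,t,r=fit([(-.065,.055),(-.065,-.055),(0,.12),(0,-.12),(.045,.085)],W);print('scn',np.degrees(a),t.round(4),r.round(4))
print(W)
T=R.from_rotvec(o['tool_rot']).as_matrix();print(T.round(3), np.degrees(np.arctan2(T[1,0],T[0,0])),np.degrees(np.arctan2(T[1,1],T[0,1])))
E
```

```text
car -111.13658888380088 [0.4206 0.2711] [0.0015 0.0018 0.0011 0.0006]
scn -121.37384253706936 [ 0.5305 -0.1044] [0.0011 0.0007 0.0026 0.0021 0.0055]
[array([ 0.61021675, -0.07712892,  0.016     ]), array([ 0.51671501, -0.01999484,  0.016     ]), array([ 0.63122434, -0.1648552 ,  0.052     ]), array([ 0.42834602, -0.03985606,  0.052     ]), array([ 0.58265077, -0.19167573,  0.058     ])]
[[-0.92   0.393 -0.001]
 [ 0.393  0.92  -0.002]
 [ 0.    -0.002 -1.   ]] 156.8638076000639 66.86383947193572
```

```bash
python3 -m jog '[[[-0.056,-0.042,0],[0,0,0.147]],[[-0.112,-0.084,0],[0,0,0.294]],[[-0.168,-0.126,0],[0,0,0.441]],[[-0.224,-0.168,0],[0,0,0.588]],[[-0.28,-0.21,0],[0,0,0.735]]]'
```

```text
t: 0.6
tool_pos: [0.3708, 0.3563, 0.2308]
tool_rot: [-1.701, -2.641, 0.001]
contact_force: [0.8, -0.4, 0.3]
opening: 0.0857
grip_force: 0.0
```

```bash
python3 -m jog '[[[-0.03,0.003,0],[0,0,0.147]],[[-0.06,0.006,0],[0,0,0.294]],[[-0.098,0.01,0],[0,0,0.441]],[[-0.098,0.01,0],[0,0,0.588]],[[-0.098,0.01,0],[0,0,0.735]]]'
python3 -m jog '[[[0,0,0],[0,0,0.06]],[[0,0,0],[0,0,0.06]],[[0,0,0],[0,0,0.06]]]'
python3 - <<'E'
from h import *
import pickle
o,d=snap('wrist','w1.png');pickle.dump((o,d),open('w1.pkl','wb'));print(o['tool_pos'],o['tool_rot'],d['mount'])
E
```

```text
t: 1.1
tool_pos: [0.421, 0.2721, 0.2307]
tool_rot: [-2.539, -1.85, 0.001]
contact_force: [0.7, 0.2, -0.1]
opening: 0.0854
grip_force: 0.0
t: 1.4
tool_pos: [0.4204, 0.2733, 0.2309]
tool_rot: [-2.585, -1.786, 0.001]
contact_force: [-0.2, -0.9, -0.0]
opening: 0.0853
grip_force: 0.0
[0.42041682 0.27334235 0.23092828] [-2.58454279e+00 -1.78573243e+00  1.02118966e-03] [[ 7.48740422e-04 -9.52480069e-01 -3.04599995e-01  7.79091100e-02]
 [ 9.99998848e-01  1.11542237e-03 -1.02980308e-03 -6.87212830e-04]
 [ 1.32062456e-03 -3.04598873e-01  9.52479807e-01 -1.41568701e-01]
 [ 0.00000000e+00  0.00000000e+00  0.00000000e+00  1.00000000e+00]]
```

View pics/w1.png

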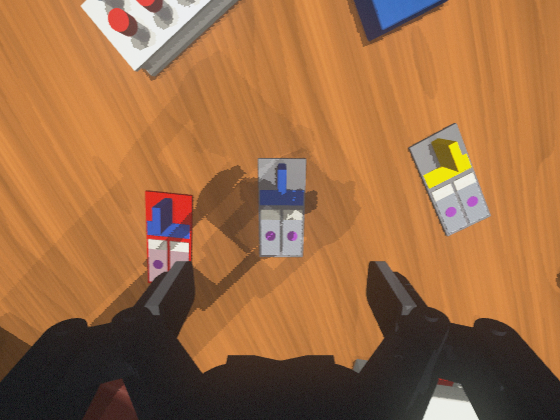

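The wrist view shows the blue carrier aligned with the tool: plate corners at (258,158), (306,158), (303,257) and (261,257), tab at (282,178). The red look-alike is at (168,235), clear of the fingers.

```bash
python3 - <<'E'
from h import *
import pickle
o,d=pickle.load(open('w1.pkl','rb'))
P=[(258,158),(306,158),(303.5,257),(260.5,257)]
W=[ray(o,d,u,v,.006) for u,v in P];print(np.round(W,4))
# image left = tool -y
T=R.from_rotvec(o['tool_rot']).as_matrix();print('tool x yaw',np.degrees(np.arctan2(T[1,0],T[0,0])),'y',np.degrees(np.arctan2(T[1,1],T[0,1])))
for s in (1,-1):
  a,t,r=fit([(-.023,-s*.03),(-.023,s*.03),(.112,s*.03),(.112,-s*.03)],W);print(np.degrees(a),t,r, totool(o,[*(t-o['tool_pos'][:2]),0]))
E
```

```text
[[0.402  0.3049 0.006 ]
 [0.4571 0.2841 0.006 ]
 [0.4097 0.1579 0.006 ]
 [0.3547 0.1785 0.006 ]]
tool x yaw 69.28335147567358 y -20.716661189425505
-110.5747117112444 [0.42153038 0.27300089] [0.00053626 0.00057424 0.00063694 0.00067028] [ 7.45402558e-05  1.16234750e-03 -6.00580355e-07]
-110.5437115580646 [0.42150783 0.27300935] [0.05942741 0.05947108 0.05932744 0.05937108] [ 7.44740975e-05  1.13827066e-03 -5.88809884e-07]
```

```bash
python3 -m jog '[[[0,0.001,0.048],[0,0,0]],[[0,0.001,0.096],[0,0,0]],[[0,0.001,0.144],[0,0,0]],[[0,0.001,0.19],[0,0,0]],[[0,0.001,0.215],[0,0,0]]]'
python3 -m jog '[[[0,0,0],[0,0,0]],[[0,0,0],[0,0,0]],[[0,0,0],[0,0,0]],[[0,0,0],[0,0,0]],[[0,0,0],[0,0,0]]]' 0 40
```

```text
t: 1.95
tool_pos: [0.4186, 0.2718, 0.0119]
tool_rot: [-2.584, -1.785, 0.01]
contact_force: [-1.3, -0.3, 0.3]
opening: 0.0859
grip_force: 0.0
t: 2.45
tool_pos: [0.4229, 0.2736, 0.0181]
tool_rot: [2.585, 1.784, 0.005]
contact_force: [0.7, 0.2, 0.2]
opening: 0.0123
grip_force: 0.0
```

```bash
python3 -m jog '[[[0,0,0],[0,0,0]],[[0,0,0],[0,0,0]],[[0,0,0],[0,0,0]]]'
python3 -m jog '[[[0,0,-0.02],[0,0,0]],[[0,0,-0.07],[0,0,0]],[[0,0,-0.12],[0,0,0]],[[0,0,-0.17],[0,0,0]],[[0,0,-0.21],[0,0,0]]]'
python3 -m jog '[[[0,0,-0.025],[0,0,0]],[[0,0,-0.025],[0,0,0]]]'
python3 - <<'E'
from h import *
o=ctrl.get_obs();print(totool(o,np.array([.5565,-.0617,.25])-o['tool_pos']),o['grip_force'],o['opening'])
E
```

```text
t: 2.75
tool_pos: [0.4229, 0.2737, 0.0181]
tool_rot: [2.586, 1.784, 0.005]
contact_force: [0.1, -0.3, 6.8]
opening: 0.0092
grip_force: 40.7
t: 3.25
tool_pos: [0.4217, 0.2731, 0.2294]
tool_rot: [2.585, 1.784, 0.004]
contact_force: [0.8, -0.1, -1.7]
opening: 0.0096
grip_force: 39.5
t: 3.45
tool_pos: [0.4235, 0.2739, 0.2564]
tool_rot: [2.585, 1.783, 0.014]
contact_force: [0.2, -0.1, -1.3]
opening: 0.0096
grip_force: 39.6
[-0.26658836  0.24344775  0.0062294 ] 39.613510966300964 0.00955977288064268
```

```bash
python3 -m jog '[[[-0.027,0.024,0],[0,0,0.03]],[[-0.06,0.055,0],[0,0,0.06]],[[-0.093,0.085,0],[0,0,0.1]],[[-0.126,0.115,0],[0,0,0.14]],[[-0.16,0.146,0],[0,0,0.187]]]'
python3 - <<'E'
from h import *
o=ctrl.get_obs();print(totool(o,np.array([.5565,-.0617,.25])-o['tool_pos']))
E
```

```text
t: 3.95
tool_pos: [0.5005, 0.0701, 0.2486]
tool_rot: [-2.741, -1.532, 0.005]
contact_force: [0.1, 1.3, -2.0]
opening: 0.0093
grip_force: 39.5
[-0.08286714  0.11674819 -0.0016067 ]
```

```bash
python3 -m jog '[[[-0.022,0.032,0],[0,0,0]],[[-0.048,0.068,0],[0,0,0]],[[-0.074,0.104,0],[0,0,0]],[[-0.083,0.117,0],[0,0,0]],[[-0.083,0.117,0],[0,0,0]]]'
python3 -m jog '[[[0,0,0],[0,0,0]],[[0,0,0],[0,0,0]]]'
python3 - <<'E'
from h import *
import pickle
o,d=snap('wrist','w2.png');pickle.dump((o,d),open('w2.pkl','wb'))
T=R.from_rotvec(o['tool_rot']).as_matrix();print('tool x yaw',np.degrees(np.arctan2(T[1,0],T[0,0])),o['tool_pos'],T.round(3))
A,c=cam(o,d)
cv2.imwrite('pics/w2.png',cv2.resize(d['image'],(800,600),interpolation=cv2.INTER_CUBIC))
E
```

```text
t: 4.45
tool_pos: [0.5571, -0.0619, 0.2487]
tool_rot: [-2.741, -1.529, 0.005]
contact_force: [-0.1, -0.4, -1.9]
opening: 0.0097
grip_force: 39.6
t: 4.65
tool_pos: [0.557, -0.0589, 0.2505]
tool_rot: [-2.739, -1.536, 0.001]
contact_force: [-0.3, 0.1, -0.6]
opening: 0.0098
grip_force: 39.6
tool x yaw 58.57718239413961 [ 0.55697143 -0.05890173  0.25046781] [[ 0.521  0.853 -0.001]
 [ 0.853 -0.521  0.001]
 [-0.    -0.002 -1.   ]]
```

View pics/w2.png

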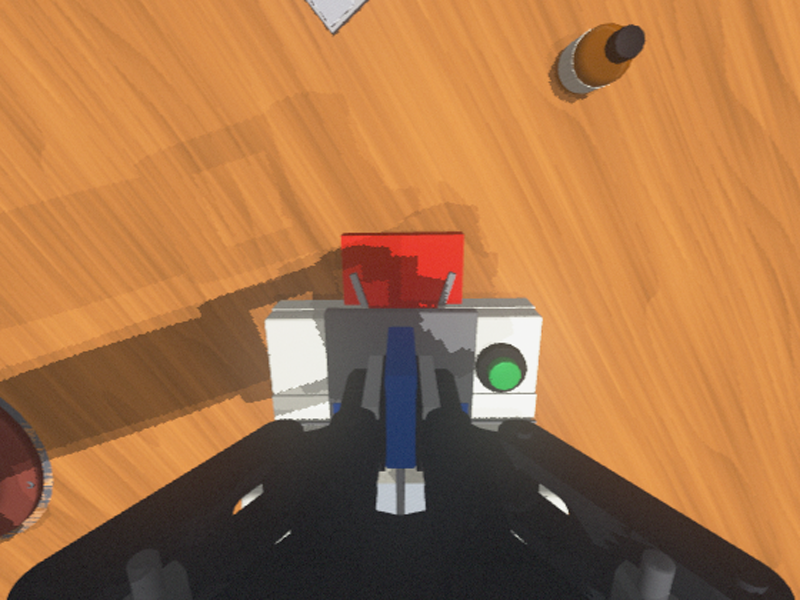

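The wrist view (enlarged) shows these points:
- tongue corners at (342,235), (463,235), (345,306) and (462,306)
- hood top front corners at (266,318) and (541,314)
- rear edge of the held carrier from (328,309) to (474,309), square to the tool

```bash
python3 - <<'E'
from h import *
import pickle
o,d=pickle.load(open('w2.pkl','rb'));k=.7
g=lambda u,v,z:ray(o,d,(u+.5)*k-.5,(v+.5)*k-.5,z)
W=[g(342,235,.016),g(463,235,.016),g(266,318,.052),g(541,314,.052),g(504,376,.058)]
a,t,r=fit([(-.065,-.055),(-.065,.055),(0,-.12),(0,.12),(.045,.085)],W);print('scn',np.degrees(a),t.round(4),r.round(4))
a2,t2,r2=fit([(-.065,-.055),(-.065,.055)],W[:2]);print(np.degrees(a2),t2,r2)
# carrier rear edge in tool frame, for plate top height (underside z = tool z - tcp height at grasp .0181)
u=o['tool_pos'][2]-.0181
for p in((328,309),(474,309)): print(totool(o,g(*p,u+.006)-o['tool_pos']).round(4))
x=np.array([np.cos(a),np.sin(a)])
y=np.array([-x[1],x[0]])
for n,sx,z in(('pre',-.190,.0181+.019),('home',-.037,.0181+.0175)):
  w=np.r_[t+sx*x,z];print(n,w,totool(o,w-o['tool_pos']))
print('btn',t+.045*x+.085*y)
E
```

```text
scn -121.13692267005638 [ 0.5311 -0.1043] [0.001  0.0022 0.0026 0.0052 0.0071]
-121.35233549303142 [ 0.53051664 -0.10316952] [0.00133055 0.00133055]
[ 0.023  -0.0285  0.0121]
[0.0231 0.0274 0.0121]
pre [0.62932752 0.05827964 0.0371    ] [0.13772484 0.0009844  0.2133626 ]
home [ 0.55021352 -0.07267827  0.0356    ] [-0.01527321  0.00175018  0.21486578]
btn [ 0.58056694 -0.18681709]
```

```bash
python3 - <<'E'
from h import *
import pickle
o,d=pickle.load(open('w2.pkl','rb'));print(d['fx'],d['cx'],d['cy'])
im=d['image'].copy()
T=R.from_rotvec(o['tool_rot']).as_matrix();M=np.linalg.inv(np.array(d['mount']))
def pr(p):
    c=M[:3,:3]@p+M[:3,3];return (d['fx']*c[0]/c[2]+d['cx'],d['fy']*c[1]/c[2]+d['cy'])
big=cv2.resize(im[190:340,170:390],None,fx=3.6,fy=3.6,interpolation=cv2.INTER_CUBIC)
for dz,col in((.0121,(0,255,0)),(.0181,(0,255,255))):   # plate top / underside below TCP
    pts=np.array([pr(np.array([x,y,dz])) for x,y in((.023,-.03),(.023,.03),(-.112,.03),(-.112,-.03))])
    cv2.polylines(big,[np.int32((pts-[170,190]+.5)*3.6)],True,col,1)
pts=np.array([pr(np.array([x,y,.0181-.046])) for x,y in((.017,-.005),(.017,.005),(-.017,.005),(-.017,-.005))])
cv2.polylines(big,[np.int32((pts-[170,190]+.5)*3.6)],True,(255,0,255),1)
cv2.imwrite('pics/ov.png',big)
E
```

```text
298.0752812364464 280.09713695235814 206.44334379448455
```

View pics/ov.png

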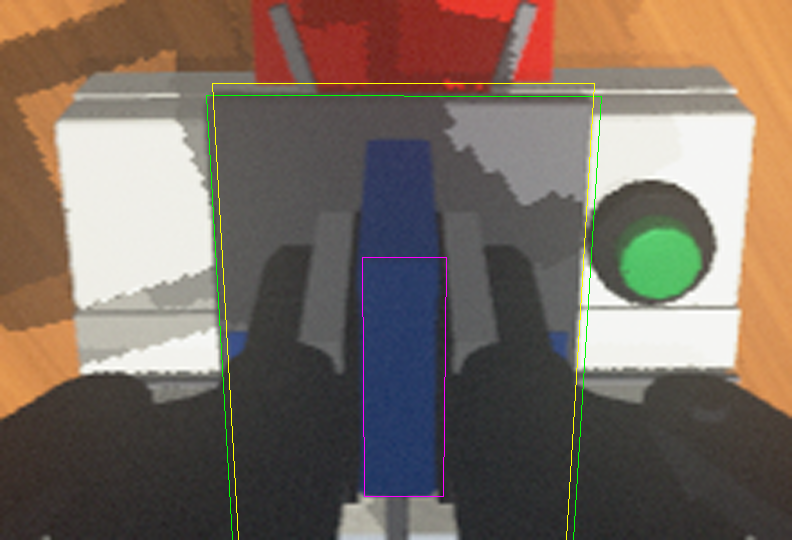

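```bash
python3 -m jog '[[[0.04,0.001,0],[0,0,0]],[[0.08,0.001,0.02],[0,0,0]],[[0.1,0.001,0.06],[0,0,0]],[[0.1,0.001,0.1],[0,0,0]],[[0.1,0.001,0.14],[0,0,0]]]'
python3 -m jog '[[[0,0,0.03],[0,0,0]],[[0,0,0.05],[0,0,0]],[[0,0,0.06],[0,0,0]],[[0,0,0.06],[0,0,0]],[[0,0,0.06],[0,0,0]]]'
python3 - <<'E'
from h import *
o=ctrl.get_obs();p=o['tool_pos'];a=np.radians(-121.3);x=np.array([np.cos(a),np.sin(a)]);v=p[:2]-[.5307,-.1038]
print(p,v@x,v@[-x[1],x[0]],R.from_rotvec(o['tool_rot']).as_matrix().round(3).tolist(),o['contact_force'])
snap('scene','s2.png')
im=cv2.imread('pics/s2.png');cv2.imwrite('pics/s2c.png',cv2.resize(im[80:280,60:320],None,fx=3,fy=3,interpolation=cv2.INTER_CUBIC))
E
```

```text
t: 5.2
tool_pos: [0.6107, 0.0267, 0.1103]
tool_rot: [2.738, 1.539, 0.002]
contact_force: [0.1, -0.2, -1.2]
opening: 0.0092
grip_force: 39.6
t: 5.7
tool_pos: [0.6115, 0.0249, 0.0527]
tool_rot: [2.74, 1.535, 0.003]
contact_force: [1.5, 0.2, -0.6]
opening: 0.009
grip_force: 39.6
[0.61154001 0.02485885 0.05267389] -0.15193162060653592 0.002233732100767008 [[0.522, 0.853, 0.002], [0.853, -0.522, -0.0], [0.001, 0.002, -1.0]] [ 1.46970191  0.18968686 -0.56199538]
```

View pics/s2c.png

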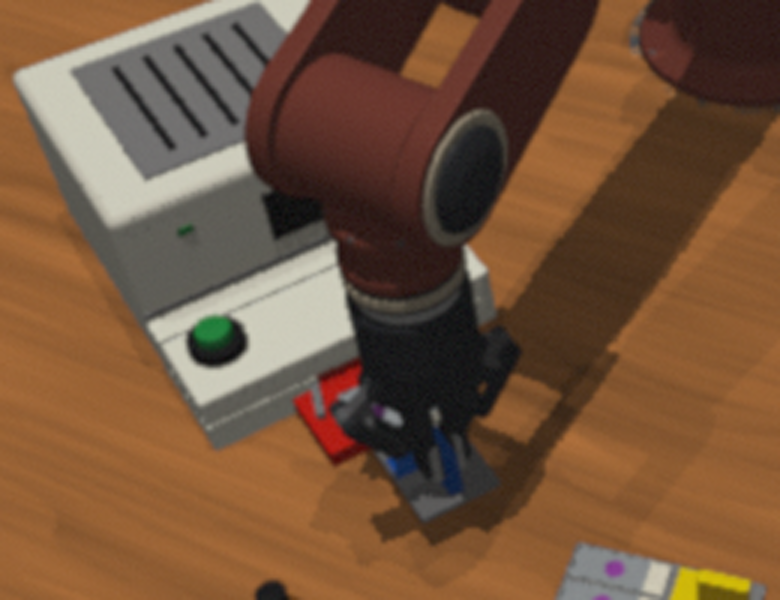

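The carrier is held flat with its leading end over the tongue, central at crop (400,430). Now I'll lower it by touch.

```bash
python3 -m jog '[[[0,-0.001,0.004],[0,0,0]],[[0,-0.001,0.006],[0,0,0]],[[0,-0.001,0.008],[0,0,0]],[[0,-0.001,0.008],[0,0,0]]]'
for i in 1; do python3 -m jog '[[[0,0,0.002],[0,0,0]],[[0,0,0.002],[0,0,0]]]'; python3 -m jog '[[[0,0,0.002],[0,0,0]],[[0,0,0.002],[0,0,0]]]'; done
```

```text
t: 6.15
tool_pos: [0.6097, 0.0249, 0.043]
tool_rot: [-2.741, -1.534, 0.001]
contact_force: [0.2, -0.4, -1.8]
opening: 0.0091
grip_force: 39.6
t: 6.35
tool_pos: [0.6097, 0.0249, 0.041]
tool_rot: [-2.741, -1.534, 0.001]
contact_force: [0.3, 0.4, -1.3]
opening: 0.0091
grip_force: 39.6
t: 6.55
tool_pos: [0.6097, 0.025, 0.039]
tool_rot: [-2.741, -1.535, 0.001]
contact_force: [0.1, 0.7, -0.8]
opening: 0.0091
grip_force: 39.6
```

```bash
python3 -m jog '[[[0,0,0.001],[0,0,0]],[[0,0,0.0015],[0,0,0]],[[0,0,0.0015],[0,0,0]]]'; python3 -m jog '[[[0,0,0.0015],[0,0,0]],[[0,0,0.0015],[0,0,0]]]'
```

```text
t: 6.85
tool_pos: [0.6098, 0.025, 0.0377]
tool_rot: [-2.741, -1.535, 0.0]
contact_force: [0.1, -0.6, -2.1]
opening: 0.0093
grip_force: 39.6
t: 7.05
tool_pos: [0.6097, 0.025, 0.0361]
tool_rot: [-2.741, -1.535, 0.0]
contact_force: [-0.7, 0.0, -1.5]
opening: 0.0093
grip_force: 39.6
```

```bash
python3 -m jog '[[[-0.01,0,0.0005],[0,0,0]],[[-0.02,0,0.0005],[0,0,0]],[[-0.03,0,0.0005],[0,0,0]],[[-0.035,0,0.0005],[0,0,0]],[[-0.035,0,0.0005],[0,0,0]]]'; python3 -m jog '[[[-0.005,0,0],[0,0,0]],[[-0.01,0,0],[0,0,0]],[[-0.015,0,0],[0,0,0]],[[-0.015,0,0],[0,0,0]]]'
python3 - <<'E'
from h import *
o=ctrl.get_obs();p=o['tool_pos'];a=np.radians(-121.3);x=np.array([np.cos(a),np.sin(a)]);v=p[:2]-[.5307,-.1038]
print(p,v@x,v@[-x[1],x[0]],o['contact_force'])
snap('top','t3.png')
im=cv2.imread('pics/t3.png');cv2.imwrite('pics/t3c.png',cv2.resize(im[120:280,310:470],None,fx=3.7,fy=3.7,interpolation=cv2.INTER_CUBIC))
E
```

```text
t: 7.55
tool_pos: [0.5911, -0.0058, 0.0358]
tool_rot: [-2.742, -1.533, 0.0]
contact_force: [0.3, -0.1, -0.2]
opening: 0.0095
grip_force: 39.6
t: 7.95
tool_pos: [0.5834, -0.0181, 0.0357]
tool_rot: [-2.741, -1.534, 0.0]
contact_force: [0.1, -0.1, -1.2]
opening: 0.0094
grip_force: 39.6
[ 0.58341103 -0.01808796  0.03573113] -0.10062179430617621 0.0005103633638980226 [ 0.13307814 -0.12555314 -1.17571469]
```

```bash
python3 -m jog '[[[-0.01,0,0],[0,0,0]],[[-0.02,0,0],[0,0,0]],[[-0.03,0,0],[0,0,0]],[[-0.03,0,0],[0,0,0]]]'; python3 -m jog '[[[-0.01,0,0],[0,0,0]],[[-0.02,0,0],[0,0,0]],[[-0.025,0,0],[0,0,0]],[[-0.025,0,0],[0,0,0]]]'
```

```text
t: 8.4
tool_pos: [0.5672, -0.0444, 0.0356]
tool_rot: [-2.742, -1.533, 0.001]
contact_force: [-0.7, -0.3, -2.1]
opening: 0.0096
grip_force: 39.6
t: 8.8
tool_pos: [0.5546, -0.0652, 0.0358]
tool_rot: [-2.742, -1.533, 0.0]
contact_force: [0.1, -0.1, -1.6]
opening: 0.0094
grip_force: 39.6
```

```bash
python3 -m jog '[[[-0.003,0,0],[0,0,0]],[[-0.006,0,0],[0,0,0]],[[-0.006,0,0],[0,0,0]]]'; python3 -m jog '[[[-0.001,0,0],[0,0,0]],[[-0.002,0,0],[0,0,0]],[[-0.002,0,0],[0,0,0]]]';
```

```text
t: 9.1
tool_pos: [0.5518, -0.0698, 0.0358]
tool_rot: [2.741, 1.535, -0.0]
contact_force: [0.8, -0.5, -1.8]
opening: 0.0094
grip_force: 39.6
t: 9.4
tool_pos: [0.5514, -0.0704, 0.0362]
tool_rot: [-2.74, -1.534, -0.003]
contact_force: [1.1, 5.4, -0.6]
opening: 0.0097
grip_force: 39.7
```

```bash
python3 -m jog '[[[-0.001,0,0],[0,0,0]],[[-0.0015,0,0],[0,0,0]],[[-0.0015,0,0],[0,0,0]]]'
```

```text
t: 9.7
tool_pos: [0.5514, -0.0706, 0.0366]
tool_rot: [-2.74, -1.533, -0.007]
contact_force: [2.6, 9.8, 0.2]
opening: 0.0094
grip_force: 39.9
```

```bash
python3 -m jog '[[[0.0015,0,0.001],[0,0,0]],[[0.0015,0,0.002],[0,0,0]],[[0.0015,0,0.0025],[0,0,0]],[[0.0015,0,0.0025],[0,0,0]]]'; python3 -m jog '[[[0,0,0],[0,0,0]],[[0,0,0],[0,0,0]],[[0,0,0],[0,0,0]],[[0,0,0],[0,0,0]],[[0,0,0],[0,0,0]]]' 0.6; python3 -m jog '[[[0,0,-0.03],[0,0,0]],[[0,0,-0.06],[0,0,0]],[[0.03,0,-0.06],[0,0,0]],[[0.045,0,-0.06],[0,0,0]],[[0.045,0,-0.06],[0,0,0]]]' ; python3 - <<'E'
from h import *
o,d=snap('wrist','w4.png')
print(o['tool_pos'],o['contact_force'])
cv2.imwrite('pics/w4c.png',cv2.resize(d['image'][:,100:460],None,fx=1.4,fy=1.4,interpolation=cv2.INTER_CUBIC))
E
```

```text
t: 10.1
tool_pos: [0.5518, -0.0706, 0.0341]
tool_rot: [-2.741, -1.535, -0.004]
contact_force: [2.2, 6.6, 1.7]
opening: 0.0091
grip_force: 40.1
t: 10.6
tool_pos: [0.5507, -0.0716, 0.0332]
tool_rot: [2.741, 1.534, -0.001]
contact_force: [-0.2, -0.1, 0.5]
opening: 0.0514
grip_force: 0.0
t: 11.1
tool_pos: [0.5745, -0.0317, 0.0928]
tool_rot: [-2.739, -1.538, 0.001]
contact_force: [0.1, -0.1, -0.1]
opening: 0.051
grip_force: 0.0
[ 0.57449953 -0.03171238  0.09280214] [ 0.14247622 -0.11492934 -0.10911402]
```

View pics/w4c.png

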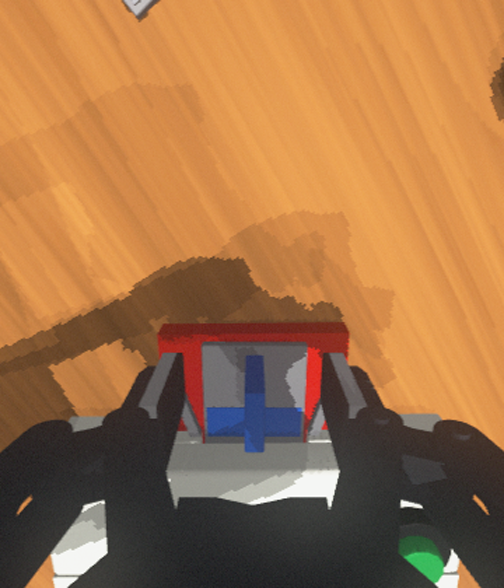

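The released carrier lies between the guides, its rear edge about 5 mm inside the tongue's front edge, as it should be when home. I'll nudge the tab once from behind with shut fingers to make sure.

```bash
python3 -m jog '[[[0,0,0],[0,0,0]],[[0,0,0],[0,0,0]],[[0,0,0.02],[0,0,0]],[[0,0,0.04],[0,0,0]],[[0,0,0.05],[0,0,0]]]' 0;  python3 -m jog '[[[-0.005,0,0],[0,0,0]],[[-0.01,0,0],[0,0,0]],[[-0.015,0,0],[0,0,0]],[[-0.017,0,0],[0,0,0]],[[-0.017,0,0],[0,0,0]]]'; python3 -m jog '[[[-0.002,0,0],[0,0,0]],[[-0.004,0,0],[0,0,0]],[[-0.004,0,0],[0,0,0]]]'
```

```text
t: 11.65
tool_pos: [0.5726, -0.0333, 0.041]
tool_rot: [-2.74, -1.533, 0.005]
contact_force: [-0.4, 0.3, -0.7]
opening: -0.0002
grip_force: 0.0
t: 12.15
tool_pos: [0.566, -0.0479, 0.0443]
tool_rot: [2.741, 1.533, 0.002]
contact_force: [0.4, -0.1, 0.8]
opening: -0.0002
grip_force: 0.1
t: 12.45
tool_pos: [0.5656, -0.0481, 0.045]
tool_rot: [-2.74, -1.533, -0.012]
contact_force: [3.4, 11.3, 1.5]
opening: -0.0001
grip_force: 6.0
```

Solid at 12 N with no movement, so it's home. Now I'll back off and go to the button.

```bash
python3 -m jog '[[[0.006,0,0],[0,0,0]],[[0.008,0,-0.03],[0,0,0]],[[0.008,0,-0.07],[0,0,0]],[[-0.02,0.02,-0.085],[0,0,0]],[[-0.05,0.05,-0.085],[0,0,0]]]';  python3 -m jog '[[[-0.03,0.02,0],[0,0,0]],[[-0.055,0.034,0],[0,0,0]],[[-0.055,0.034,0],[0,0,0]],[[-0.055,0.034,0],[0,0,0]]]'
python3 - <<'E'
from h import *
o,d=snap('top','t5.png');o2,d2=snap('scene','s5.png');p=o2['tool_pos'];print(p,totool(o2,[.581,-.185,p[2]]-p))
a=cv2.resize(d['image'][120:280,330:480],None,fx=2.6,fy=2.6,interpolation=cv2.INTER_CUBIC);b=cv2.resize(d2['image'][80:240,60:210],None,fx=2.6,fy=2.6,interpolation=cv2.INTER_CUBIC);cv2.imwrite('pics/c5.png',np.hstack([a,b]))
E
```

```text
t: 12.95
tool_pos: [0.5818, -0.1201, 0.1326]
tool_rot: [2.734, 1.537, 0.006]
contact_force: [1.2, 0.2, -0.3]
opening: -0.0003
grip_force: 0.0
t: 13.35
tool_pos: [0.5798, -0.1847, 0.128]
tool_rot: [-2.742, -1.533, 0.001]
contact_force: [-1.0, 0.6, -1.0]
opening: -0.0001
grip_force: 0.0
[ 0.57981964 -0.18399943  0.12798555] [-2.35980752e-04  1.52928310e-03 -1.29149955e-06]
```

View pics/c5.png

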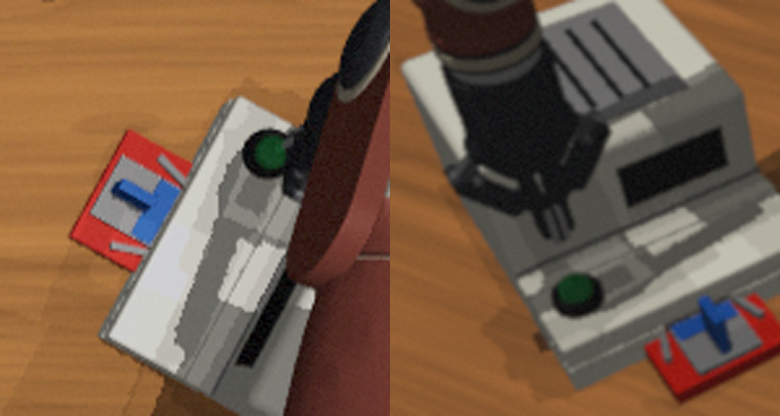

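Both views show the carrier home between the guides. The fingers are above the green button, which is at (268,152) in the left crop. Now to press it.

```bash
python3 -m jog '[[[0,0.002,0.025],[0,0,0]],[[0,0.002,0.045],[0,0,0]],[[0,0.002,0.055],[0,0,0]],[[0,0.002,0.055],[0,0,0]]]';  python3 -m jog '[[[0,0,0.003],[0,0,0]],[[0,0,0.006],[0,0,0]],[[0,0,0.006],[0,0,0]]]'; python3 -m jog '[[[0,0,0.002],[0,0,0]],[[0,0,0.004],[0,0,0]],[[0,0,0.004],[0,0,0]]]'
```

```text
t: 13.85
tool_pos: [0.5809, -0.1839, 0.072]
tool_rot: [-2.738, -1.535, 0.003]
contact_force: [-1.9, 1.2, 3.4]
opening: 0.0002
grip_force: 1.2
t: 14.15
tool_pos: [0.5827, -0.1852, 0.0684]
tool_rot: [2.74, 1.534, 0.003]
contact_force: [-0.7, 2.3, 3.8]
opening: 0.0
grip_force: 2.3
t: 14.45
tool_pos: [0.5829, -0.1854, 0.0678]
tool_rot: [2.741, 1.535, 0.002]
contact_force: [-8.7, 6.4, 19.9]
opening: 0.0002
grip_force: 10.1
```

Spring-like for about 4–5 mm (3.4 to 3.8 N), then a hard stop at 20 N: the button was fully down. I'll retreat and check the final state.

```bash
python3 -m jog '[[[0,0,-0.01],[0,0,0]],[[0,0,-0.04],[0,0,0]],[[0,0,-0.08],[0,0,0]],[[0,0,-0.12],[0,0,0]],[[0,0,-0.15],[0,0,0]]]'; python3 -m jog '[[[0,0,0],[0,0,0]],[[0,0,0],[0,0,0]]]'
python3 - <<'E'
from h import *
o,d=snap('top','t6.png');o2,d2=snap('scene','s6.png');print(o2['contact_force'])
b=cv2.resize(d2['image'],(800,600));cv2.imwrite('pics/s6b.png',b)
E
```

```text
t: 14.95
tool_pos: [0.5825, -0.1861, 0.2164]
tool_rot: [2.738, 1.533, 0.003]
contact_force: [0.5, 0.5, 0.4]
opening: -0.0001
grip_force: 0.0
t: 15.15
tool_pos: [0.5822, -0.1859, 0.2141]
tool_rot: [2.74, 1.533, 0.002]
contact_force: [-0.3, -0.7, -0.6]
opening: -0.0001
grip_force: 0.0
[-0.54240778 -0.97952284  0.25596318]
```

View pics/s6b.png

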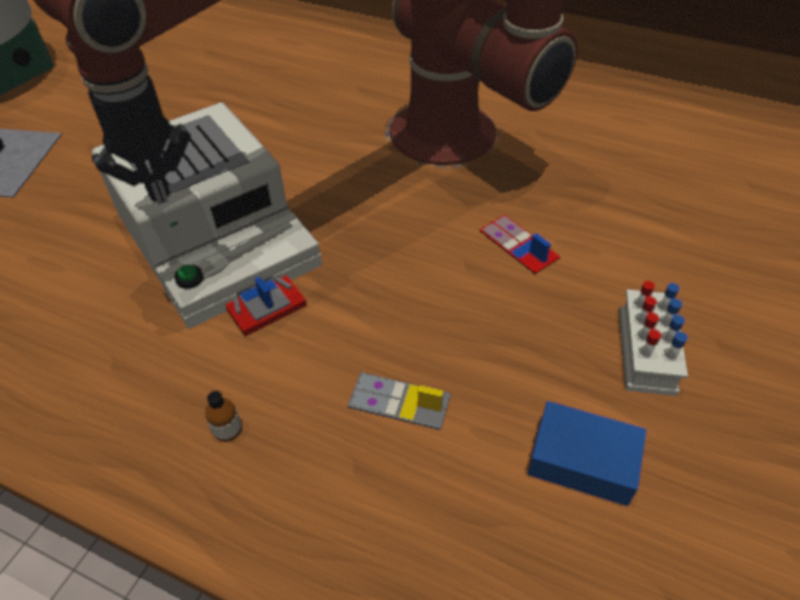

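The carrier is home at (265,295), the button is released at (188,275), the bystanders haven't moved and the arm is clear.

```bash
python3 -c "
from station import job
print(job.finish_job())"
```

```text
the job is handed in; nothing more can be done
None
```

I loaded the blue-tab carrier fully home and let go of it, then pressed the green start button; nothing else in view had moved, and the job is handed in at about 15 s on the robot's clock (verdict not shown).

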